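# Coating-thickness reading on a coupon in the measuring nest

## Task

Slide the grey specimen tray with its three coated coupons into the dark metal measuring nest until it is fully home against the back stop, and let go of it. Then take the coating-thickness gauge out of its black cradle and hold it upright on the blue coupon, its steel sleeve inside the drawn black ring, pressed down gently just until the sprung tip is pushed in and the sleeve sits flush on the paint. Finish while still holding the gauge there for its reading (do not put it down or let go), with the coupons still in their pockets and the dropper bottles, tape, marker and tweezers left alone.

Things in the scene. Friction and masses are not known exactly. Their poses are not given: they have to be found in the camera images.
- nest: Dark metal U-shaped guide with bright screw heads, fixed to the worktop, at another place and yaw each time. Origin on the worktop, mid-channel; x runs along the channel from the open mouth to the back stop, z up. Channel 94 mm wide; straight 20 mm high rails from x = -55 to +75 mm; flared lead-in from -55 to -85 mm, 116 mm wide at the mouth. No floor: the tray slides on the worktop.
- nest_stop (a point): Middle of the back stop's face, 5 mm above the worktop, at nest x = +75 mm. Along the straight rails a lip overhangs the channel by 5 mm a side, its underside 14 mm above the worktop: the tray goes in flat through the mouth, never from above. Wall cabinet 0.55 m above the worktop, front edge from x 0.545, y 0.10 to x 0.64, y -0.25: keep the wrist clear of it.
- tray: Grey plastic specimen tray, loose, 170 (x) x 90 (y) x 10 mm, 0.28 to 0.46 kg, flat on the worktop; slides with 2 to 8 N. Origin: centre of its underside; the +x end enters the nest first. Pockets 41 x 73 mm, floor 5 mm up, at x = +56.5, +9.5, -37.5 mm, one coupon in each. Home, its origin is at nest x = -10 mm.
- tray_nose (a point): Middle of the tray's front face (tray x = +85 mm), 5 mm above the underside; meets the stop face when home.
- tray_grip (a point): Centre of the pinch area of the tray's upright black grip plate, at tray x = -74 mm, 38 mm above the worktop. Plate 12 mm thick (tray x), 46 mm wide (tray y), rising to 50 mm: pinch it from above across its thickness, fingertips above 12 mm.
- coupon_blue: Blue-painted steel coupon, 38 (x) x 70 (y) x 3 mm, loose in one of the tray's pockets (which one varies); origin at the centre of its underside. Its long side lies across the tray; its frame is turned like the tray's. Painted top face 8 mm above the worktop.
- coupon_blue_ring (a point): Centre of the black ring drawn on the blue coupon's top face, 8 mm off the coupon's middle (coupon y = -8 mm); ring 26 mm inside, 29 mm outside diameter. The small black dot at the other end of a coupon is its hanging hole, not the mark.
- coupon_white: White-painted coupon of the same size and marking in another pocket; not to be measured now.
- coupon_green: Green-painted coupon of the same size and marking in another pocket; not to be measured now.
- cradle: Black plastic cradle fixed to the worktop, 72 x 60 mm, 43 mm high; origin on the worktop under its centre; another place and yaw each time. The gauge stands 17 mm deep in its pocket with 1.5 mm of play all round: lift it straight up by 45 mm to clear.
- gauge: Grey hand-held coating gauge with orange band and display, 0.13 to 0.21 kg, upright in the cradle. Origin: centre of the rim (lower end) of its steel sleeve; z up along it. Sleeve 16 mm diameter, z = 0 to 16 mm; body z = 16 to 96 mm, 36 (x) x 26 (y) mm, flat sides; display on the -x face. In the cradle its origin is 10 mm above the worktop.
- gauge_hold (a point): Point on the gauge's axis at z = 70 mm, between the rubber side grips: grip here from above across the 26 mm, along the gauge's y.
- gauge_foot (a point): Centre of the sleeve's rim, same as the gauge's origin.
- probe (a joint): Travel of the spring-loaded measuring tip inside the sleeve, m: 0 = fully out, 6 mm below the sleeve's rim; about 0.0055 to 0.006 = pushed level with the rim, sleeve flush. Pushing it takes 1.2 N at the start and 3.6 N when flush (0.4 N per mm); past that the steel sleeve meets the coupon and the force climbs steeply.
- dropper: Amber dropper bottle with black cap (the one nearer the robot), 30 mm diameter, 93 mm high; bystander, origin at the centre of its underside.
- tape: Roll of beige masking tape lying flat, 98 mm diameter, 25 mm high; bystander, origin at the centre of its underside.
- marker: White marker pen with black cap, 135 mm long (its y), lying; bystander, origin at the middle of its underside.
- tweezers: Steel tweezers, 118 mm long (its y), 8 mm high, lying; bystander, origin at the middle of their underside.
Things that resemble listed ones, but are neither listed nor needed, are in the scene too. Leave any yellow look-alike of the gauge alone.

How it is judged:
By the outcome, as a careful person would: the job done as asked, in the order asked, and still so for the second after the job is handed in, while the arm keeps its last pose, push and grip.
It also fails if it takes over 72 s, if anything falls off the work surface, if the arm or the gripper's body presses on something with over 40 N, if the wrist force passes 120 N, or if a joint passes its speed limit or range.

## Robot

A 7-joint arm with a two-finger parallel gripper is mounted at the origin on a cart in front of the work surface, level with it; the furniture and walls round the work are solid. World frame = base frame: x ahead of the robot, y to its left, z up, the work surface at z = 0. Lengths are in m, angles in rad, forces in N, time in s.
With the tool pointing down it reaches from about 0.425 to 0.875 m from the base axis. Payload 4.7 kg.
Tool frame: the origin (TCP) lies midway between the tips of the shut fingers; the grasp point (between the pads) lies 19 mm behind it (arm.grip_depth is the distance from the TCP to the grasp point, in m); z points along the fingers, y is the line along which they close (so a half turn about z gives the same grasp; the last joint's range is limited). The gripper opens to 85 mm and grips with 20 to 120 N. Pads are 22 mm wide; open, the fingers measure 114 mm over their backs; the gripper's body (76 mm by 85 mm) begins 54 mm behind the grasp point. The pads swing forward as they close: fully open they stand 13 mm farther back than shut.
Start: joints at [-1.313, 0.321, -0.07, 1.45, 0.023, 1.371, -0.057], TCP at [0.157, 0.631, 0.231] pointing down, gripper open.
Joint ranges: [-2.86, 2.86], [-0.3, 2.09], [-1.38, 1.24], [0.06, 2.45], [-1.56, 4.7], [0.09, 2.05], [-2.69, 2.69]. Speed limits (rad/s): [2.57, 2.57, 3.14, 3.14, 3.14, 3.14, 3.14].

## Interface

Orientations are given as a rotation vector (axis times angle).
In Python, from bench import arm gives the robot as it stands.
- The arm moves only by the shell command python3 -m creep 'ROWS' [OPENING] [FORCE]. ROWS is JSON, a list of rows, each a list of 4 numbers: the shift along the tool's x, y, z in m, then the turn about the tool's z in degrees. In form: [[x, y, z, roll], ...]. A call has 1 to 8 rows; each row is the pose to reach, as a shift and turn from the pose commanded when the call began, along the tool's axes at that moment; what a row does not reach only later rows make up. A row lasts 1/8 s, in which the tool goes at most 62.5 mm and 10.7 degrees, less where a joint would pass 70% of its speed; a pose out of reach is approached as far as the arm can. A call with a gripper value outside its range is refused whole. OPENING is the finger opening in m, from 0 to 0.0854, set as the call begins (- or left out, the last holds). The fingers move at their own pace and stop on an object; FORCE is the grip in N (left out, the last holds). Time passes only in rows, so rows that repeat a pose let the fingers close. It gives the time, the measured TCP pose, the force, the opening and the grip force at its end, in the units of the state.
- arm.state(): the state, without advancing time (a new reading comes with each control period).
- arm.snapshot(name): name is "scene" or "top" or "wrist"; returns the picture (384x512x3 uint8, red, green, blue); there is no depth.
- arm.camera_params(name): a dict with "fx", "fy", "cx", "cy" (pixels), "world_from_camera" (4x4, takes a point from camera to world coordinates); the wrist camera has in their place "hand_eye" (4x4, takes a point from camera to tool coordinates, whose origin is the TCP and whose axes are the flange's). Camera axes: x right, y down, z forward; pixel columns grow to the right and rows downward; lengths in m; the calibration is good to about 2 mm. The wrist camera is an equidistant fisheye: a pixel r from the principal point sees the ray r / f radians off the axis. A picture is of the moment at which its call begins: read the wrist's pose just before it. camera_params takes no time and is no camera call.
- arm.close_job(): hands the job in; it is judged then, once.
The state is a dict: "time": time; "q": joint angles; "dq": joint speeds; "tau": joint torques, N m; "eef_pos": TCP position; "orientation": TCP orientation; "ft_force": force on the tool from outside, world axes, zero at the start; "wrist_torque": the same for the moment, N m; "gripper_width": finger opening in m; "grasp_force": force on a finger pad.
Only numpy, scipy, OpenCV 4.12 (cv2) and the standard library are available. Lean on these libraries where they do the work, as an engineer would, in place of code of your own. Each camera call takes 0.05 s, during which the arm holds its last target. There are 200 camera calls.

## Working session

There is one attempt and no reset: what is moved stays moved. The work goes in short steps, Python scripts to look and compute and a shell command to move; the robot and the scene stay as the last step left them, time stands still between calls to the robot, and variables do not carry over. Pictures are saved under pics/ and viewed, at most 10 in all, crops included, and the job is handed in when it is done.

```bash
mkdir -p pics; ls; python3 - <<'E'
from bench import arm
import cv2,numpy as np
s=arm.state();print(s['eef_pos'],s['orientation'],s['time'])
for n in("scene","top","wrist"):
    cv2.imwrite(f"pics/{n}0.png",arm.snapshot(n)[:,:,::-1])
    print(n,{k:np.round(v,3).tolist() for k,v in arm.camera_params(n).items()})
E
```

```text
pics
[0.15683245 0.6302252  0.23022479] [-3.82028862e-01 -3.11815295e+00  3.01063127e-03] 0.0
scene {'fx': 364.656, 'fy': 364.656, 'cx': 256.799, 'cy': 192.109, 'world_from_camera': [[0.72, -0.31, 0.621, 0.011], [-0.694, -0.302, 0.654, -0.557], [-0.015, -0.902, -0.432, 0.463], [0.0, 0.0, 0.0, 1.0]]}
top {'fx': 397.803, 'fy': 397.803, 'cx': 253.019, 'cy': 194.038, 'world_from_camera': [[-0.109, -0.972, 0.208, 0.309], [-0.994, 0.107, -0.019, 0.029], [-0.004, -0.209, -0.978, 1.253], [0.0, 0.0, 0.0, 1.0]]}
wrist {'fx': 297.319, 'fy': 297.319, 'cx': 256.722, 'cy': 191.262, 'hand_eye': [[-0.0, -0.961, -0.275, 0.069], [1.0, -0.001, 0.0, 0.0], [-0.0, -0.275, 0.961, -0.143], [0.0, 0.0, 0.0, 1.0]]}
```

View pics/top0.png

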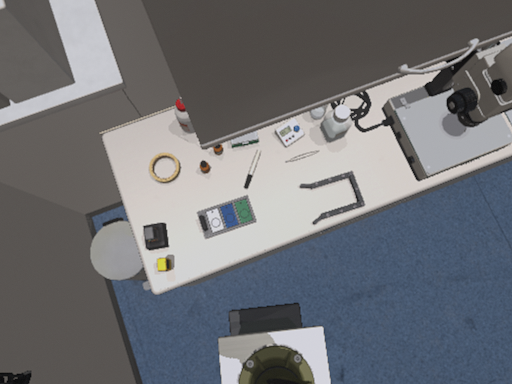

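View pics/scene0.png

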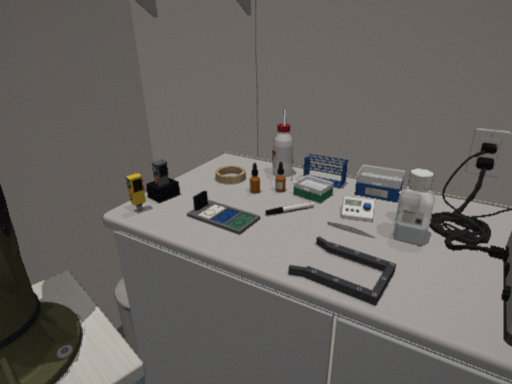

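Top view: the tray is at (228,215) with its black grip at the left end (204,222). The nest is at (335,197), with its mouth to the left. The dark cradle with the grey gauge is at (155,235). Things that could be mistaken for the gauge: the yellow look-alike (163,264) and the white meter (290,132). For the tray, the box at (245,140) and the meter could be mistaken. I'm choosing the grey gauge in the black cradle, and will check that in a close crop.

```bash
cat > h.py <<'E'
from bench import arm
import cv2,numpy as np
def ray(n,px):
    p=arm.camera_params(n);T=np.array(p['world_from_camera'])
    d=T[:3,:3]@np.array([(px[0]-p['cx'])/p['fx'],(px[1]-p['cy'])/p['fy'],1]);return T[:3,3],d
def onplane(n,px,z):
    o,d=ray(n,px);return o+d*(z-o[2])/d[2]
def proj(n,P):
    p=arm.camera_params(n);T=np.linalg.inv(np.array(p['world_from_camera']));c=T[:3,:3]@np.array(P)+T[:3,3]
    return np.array([p['fx']*c[0]/c[2]+p['cx'],p['fy']*c[1]/c[2]+p['cy']])
from scipy.spatial.transform import Rotation as R
def wray(px,s):
    p=arm.camera_params("wrist");H=np.array(p['hand_eye'])
    v=np.array([px[0]-p['cx'],px[1]-p['cy']]);r=np.hypot(*v);a=r/p['fx']
    c=np.array([*(v/max(r,1e-9)*np.sin(a)),np.cos(a)])
    Q=R.from_rotvec(s['orientation']).as_matrix()
    return Q@H[:3,3]+s['eef_pos'],Q@H[:3,:3]@c
def wplane(px,s,z):
    o,d=wray(px,s);return o+d*(z-o[2])/d[2]
def wproj(P,s):
    p=arm.camera_params("wrist");H=np.array(p['hand_eye']);Q=R.from_rotvec(s['orientation']).as_matrix()
    t=Q.T@(np.array(P)-s['eef_pos']);c=H[:3,:3].T@(t-H[:3,3])
    th=np.arctan2(np.hypot(c[0],c[1]),c[2]);u=c[:2]/np.hypot(c[0],c[1])
    return np.array([p['cx'],p['cy']])+p['fx']*th*u
E
python3 - <<'E'
from h import *
t=cv2.imread("pics/top0.png");c=cv2.resize(t[165:280,135:375],None,fx=3.3,fy=3.3,interpolation=cv2.INTER_CUBIC)
s=cv2.imread("pics/scene0.png");d=cv2.resize(s[150:240,120:270],(375,220),interpolation=cv2.INTER_CUBIC)
o=np.zeros((600,792,3),np.uint8);o[:c.shape[0],:c.shape[1]]=c;o[380:600,:375]=d;cv2.imwrite("pics/crop1.png",o)
E
```

```text
(no output)
```

View pics/crop1.png

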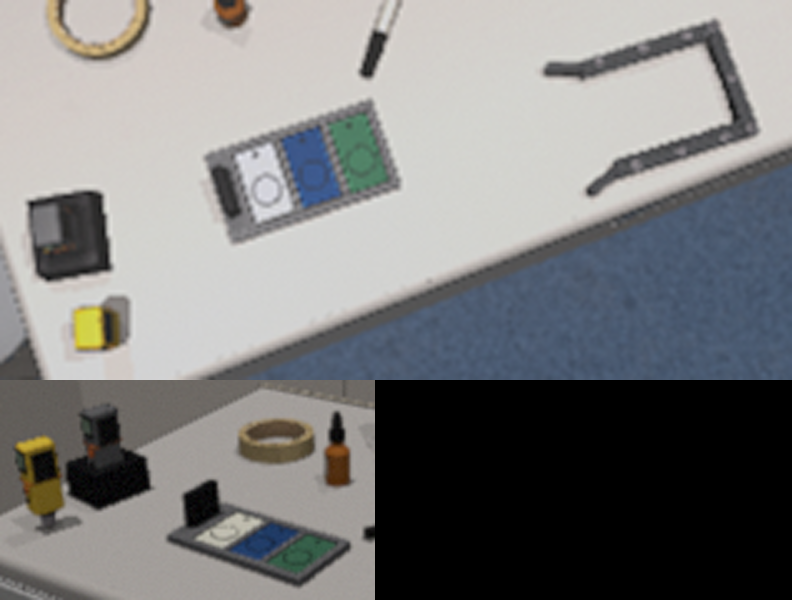

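Crop: the tray corners are at crop pixels (207,155), (372,101), (399,186) and (235,241), with the grip at (227,190). The coupons run white, blue, green, with blue in the middle. The nest's inner edges are visible. The grey gauge with the orange band is in the black cradle at (47,225), and the yellow look-alike (95,328) stands free.

```bash
python3 - <<'E'
from h import *
f=lambda p,z:onplane("top",(135+p[0]/3.3-.35,165+p[1]/3.3-.35),z)[:2]
c=np.array([f(p,.01) for p in[(207,155),(372,101),(399,186),(235,241)]])
x=c[1]+c[2]-c[0]-c[3];y=c[0]+c[1]-c[2]-c[3]
print("tray",c.mean(0),np.degrees(np.arctan2(x[1],x[0])),np.degrees(np.arctan2(-y[0],y[1])),np.linalg.norm(x)/2,np.linalg.norm(y)/2)
print("grip top",f((222,172),.05),f((236,208),.05))
u=[f(p,.02) for p in[(583,77),(706,43)]];l=[f(p,.02) for p in[(613,162),(733,128)]]
for a in(u,l):d=a[1]-a[0];print(a,np.degrees(np.arctan2(d[1],d[0])),np.linalg.norm(d))
print("stop",[f(p,.02) for p in[(708,42),(737,122)]], "outer",[f(p,.02) for p in[(715,20),(758,130)]],"tips",[f(p,.02) for p in[(545,68),(592,192)]])
print("gauge top",[f(p,.106) for p in[(30,205),(63,203),(68,240),(37,245)]],"cradle",[f(p,.043) for p in[(28,198),(102,191),(109,268),(46,280)]])
print("dropper",f((232,8),.09)); 
s=arm.state();print(R.from_rotvec(s['orientation']).as_matrix().round(3))
E
```

```text
tray [0.51030307 0.09551236] -77.70877889605418 -77.88679856819175 0.16533632019642555 0.08713250177319777
grip top [0.51054431 0.1685727 ] [0.47574403 0.15851339]
[array([ 0.56958346, -0.18128939]), array([ 0.58995124, -0.30428042])] -80.5969407374854 0.12466612009915684
[array([ 0.48441038, -0.19804705]), array([ 0.50437296, -0.31658204])] -80.44047293649261 0.12020419406282784
stop [array([ 0.59072565, -0.30636195]), array([ 0.50971724, -0.32132899])] outer [array([ 0.61177842, -0.31662618]), array([ 0.49983817, -0.33995603])] tips [array([ 0.5824316 , -0.14612063]), array([ 0.4581754 , -0.17419116])]
gauge top [array([0.49044225, 0.33231488]), array([0.48902825, 0.30335776]), array([0.45605512, 0.30087302]), array([0.45465914, 0.32806065])] cradle [array([0.5071674 , 0.35046876]), array([0.50617139, 0.28172314]), array([0.43436606, 0.27984982]), array([0.42975843, 0.33797287])]
dropper [0.65470517 0.14223407]
[[-0.97   0.241 -0.   ]
 [ 0.241  0.97  -0.001]
 [-0.    -0.002 -1.   ]]
```

```bash
python3 -m creep '[[-0.044,-0.037,0,-3],[-0.088,-0.074,0,-6],[-0.132,-0.111,0,-10],[-0.176,-0.148,0,-14],[-0.22,-0.185,0,-18],[-0.264,-0.222,0,-22],[-0.308,-0.259,0,-26],[-0.352,-0.296,0.02,-26]]' 0.0854 30
```

```text
time: 1.15
eef_pos: [0.4289, 0.2576, 0.2126]
orientation: [-0.33, 3.121, 0.004]
ft_force: [0.3, -0.1, -0.5]
gripper_width: 0.0855
grasp_force: 0.0
```

```bash
python3 - <<'E'
from h import *
s=arm.state();M=R.from_rotvec(s['orientation']).as_matrix();print(s['eef_pos'],M.round(3).tolist(),s['time'])
print((M.T@(np.array([.494,.166,.15])-s['eef_pos'])).round(3), np.degrees(np.arctan2(M[1,1],M[0,1])))
E
```

```text
[0.42885293 0.25755638 0.21256696] [[-0.978, -0.209, 0.003], [-0.209, 0.978, 0.003], [-0.004, 0.002, -1.0]] 1.15
[-0.044 -0.103  0.063] 102.07021597485942
```

```bash
python3 -m creep '[[-0.022,-0.05,0.01,0],[-0.044,-0.103,0.04,0],[-0.044,-0.103,0.063,0],[-0.044,-0.103,0.063,0]]'; python3 - <<'E'
from h import *
s=arm.state();im=arm.snapshot("wrist");np.save("w1.npy",im);cv2.imwrite("pics/w1.png",im[:,:,::-1])
print(wproj([.494,.166,.05],s),wproj([.51,.0955,.01],s))
E
```

```text
time: 1.65
eef_pos: [0.4902, 0.1659, 0.1464]
orientation: [0.327, -3.12, 0.002]
ft_force: [0.3, -0.6, 0.3]
gripper_width: 0.0857
grasp_force: 0.0
[256.28826866 196.93050772] [183.54624831 186.18395261]
```

View pics/w1.png

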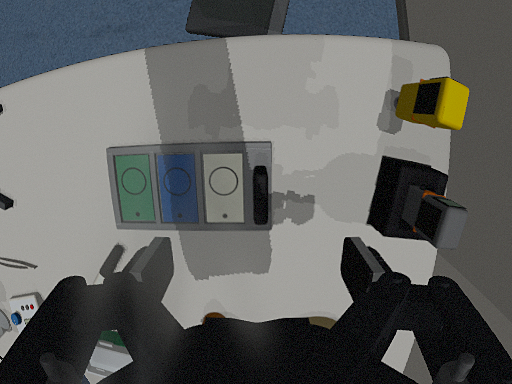

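The wrist view shows the grip plate at (260,195), within a few pixels of the prediction of (256,197). The tray lies square to the fingers, and the gauge's display faces right, away from the tray.

```bash
python3 - <<'E'
from h import *
s=arm.state();M=R.from_rotvec(s['orientation']).as_matrix()
im=np.load("w1.npy");g=im.max(2);m=((g<45)).astype(np.uint8);m[:,:245]=0;m[:,276:]=0;m[:155]=0;m[235:]=0
n,l,st,ce=cv2.connectedComponentsWithStats(m);k=1+st[1:,4].argmax();print(st[k],ce[k])
x,y,w,h=st[k][:4]
for p in[(x+w/2,y),(x+w/2,y+h),ce[k]]:print(wplane(p,s,.05))
for p in[(108,149),(272,142),(272,230),(117,229)]:print(wplane(p,s,.01))
gr=wplane((x+w/2,y+h/2),s,.05);print("shift",M.T@(np.array([gr[0],gr[1],.021])-s['eef_pos']))
E
```

```text
[253 166  16  59 839] [260.10488677 195.12038141]
[0.46851351 0.16576704 0.05      ]
[0.51957785 0.17685654 0.05      ]
[0.49311787 0.17032443 0.05      ]
[0.48912688 0.00915699 0.01      ]
[0.45110646 0.1732071  0.01      ]
[0.53864745 0.19308899 0.01      ]
[0.57648651 0.0264337  0.01      ]
shift [-0.00344836  0.00341436  0.12683147]
```

```bash
python3 -m creep '[[-0.002,0.001,0.04,0],[-0.003,0.002,0.08,0],[-0.003,0.002,0.11,0],[-0.003,0.002,0.124,0],[-0.003,0.002,0.124,0]]'; python3 -m creep '[[0,0,0,0],[0,0,0,0],[0,0,0,0],[0,0,0,0],[0,0,0,0]]' 0 30; python3 - <<'E'
from h import *
s=arm.state();M=R.from_rotvec(s['orientation']).as_matrix();print(np.degrees(np.arctan2(M[1,1],M[0,1])),M[:,2])
im=arm.snapshot("top");cv2.imwrite("pics/t2.png",im[:,:,::-1])
im=arm.snapshot("wrist");cv2.imwrite("pics/w2.png",im[:,:,::-1])
E
```

```text
time: 2.33
eef_pos: [0.494, 0.1704, 0.0246]
orientation: [0.331, -3.124, -0.0]
ft_force: [1.4, -0.0, -0.1]
gripper_width: 0.0855
grasp_force: 0.0
time: 2.95
eef_pos: [0.4946, 0.1694, 0.0248]
orientation: [-0.33, 3.123, -0.0]
ft_force: [-0.3, -1.5, 3.2]
gripper_width: 0.0112
grasp_force: 30.2
102.0470135718932 [ 9.27432891e-04 -1.56870282e-05 -9.99999570e-01]
```

```bash
python3 -m creep '[[0.003,-0.012,0,0],[0.008,-0.036,0,0.5],[0.014,-0.062,0,1],[0.02,-0.09,0,1.5],[0.026,-0.118,0,2],[0.031,-0.142,0,2.6],[0.034,-0.154,0,2.6],[0.034,-0.154,0,2.6]]'; python3 - <<'E'
from h import *
s=arm.state();M=R.from_rotvec(s['orientation']).as_matrix();print(np.degrees(np.arctan2(M[1,1],M[0,1])),M[:,2])
im=arm.snapshot("top");cv2.imwrite("pics/t3.png",im[:,:,::-1])
a=cv2.resize(im[150:240,200:400,::-1],None,fx=2.5,fy=2.5,interpolation=cv2.INTER_CUBIC)
im=arm.snapshot("wrist");cv2.imwrite("pics/w3.png",im[:,:,::-1])
b=cv2.resize(im[60:300,0:380,::-1],None,fx=1.5,fy=1.5,interpolation=cv2.INTER_CUBIC)
o=np.zeros((590,570,3),np.uint8);o[:225,:500]=a;o[230:590]=b;cv2.imwrite("pics/c3.png",o)
E
```

```text
time: 4.05
eef_pos: [0.4932, 0.011, 0.0248]
orientation: [-0.257, 3.13, -0.001]
ft_force: [-0.5, -1.9, 6.0]
gripper_width: 0.0112
grasp_force: 30.6
99.38136535353713 [ 6.43868757e-04 -3.51458324e-04 -9.99999731e-01]
```

View pics/c3.png

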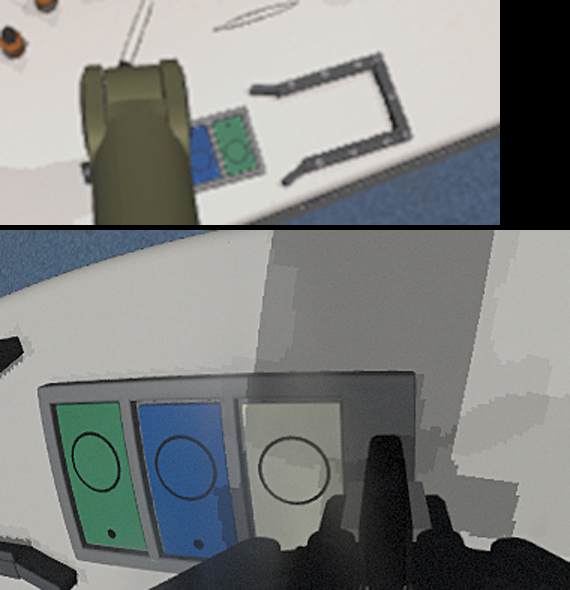

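The wrist view shows the tray nose between two flare tips. The nose corners are at about (27,167) and (52,277) in the full image, and the flare tips at about (14,140) and (50,291). The nose looks roughly centred, so I'll put numbers on it in the tray's gripped frame.

```bash
python3 - <<'E'
from h import *
s=arm.state();N=np.radians(-80.5);ex=np.array([np.cos(N),np.sin(N)]);ey=np.array([-ex[1],ex[0]]);S=np.array([.548,-.3135])
nf=lambda P:np.round([75e0+1e3*((P[:2]-S)@ex),1e3*((P[:2]-S)@ey)],1)
W=lambda c,z:nf(wplane((c[0]/1.5,60+(c[1]-230)/1.5),s,z))
T=lambda c,z:nf(onplane("top",(200+c[0]/2.5-.3,150+c[1]/2.5-.3),z))
print("wrist tray nose",W((40,388),.01),W((78,557),.01),"edge rear",W((414,373),.01),"tips",W((20,350),.02),W((75,577),.02))
print("top nose corners",T((247,108),.01),T((265,173),.01),"tips",T((250,90),.02),T((287,183),.02))
print("rails inner up",T((282,95),.02),T((372,72),.02),"low",T((306,158),.02),T((393,133),.02),"stop",T((374,72),.02),T((393,130),.02))
print("outer",T((277,86),.02),T((380,53),.02),T((313,170),.02),T((411,137),.02))
print("tcp",nf(s['eef_pos']))
E
```

```text
wrist tray nose [-98.2 -43. ] [-97.6  44.1] edge rear [-264.4  -44.5] tips [-97.8 -61.9] [-100.5   49.6]
top nose corners [-94.   40.7] [-96.9 -45.6] tips [-85.1  60.3] [-75.9 -66.2]
rails inner up [-47.9  43. ] [71.7 40.4] low [-43.4 -42.6] [ 71.8 -42. ] stop [74.1 39.7] [ 73.  -38.4]
outer [-50.5  55.9] [89.6 61.5] [-39.7 -59.4] [ 91.9 -53. ]
tcp [-254.1   -0.5]
```

```bash
python3 -m creep '[[0,-0.012,0,0],[0,-0.026,0,0],[0,-0.039,0,0],[0,-0.05,0,0],[0,-0.06,0,0],[0,-0.067,0,0],[0,-0.073,0,0],[0,-0.078,0,0]]'; python3 - <<'E'
from bench import arm
s=arm.state();print(s['wrist_torque'],s['tau'])
E
```

```text
time: 5.15
eef_pos: [0.506, -0.061, 0.0248]
orientation: [0.263, -3.13, -0.007]
ft_force: [-2.1, 9.3, 8.9]
gripper_width: 0.0115
grasp_force: 30.9
[1.67460143 0.31111621 0.00349824] [  4.44119006 -30.97628117   8.03919286 -22.86541522   2.22119227
  -1.1219915   -0.09361616]
```

```bash
python3 -m creep '[[0,-0.008,0,0],[0,-0.018,0,0],[0,-0.028,0,0],[0,-0.038,0,0],[0,-0.048,0,0],[0,-0.058,0,0],[0,-0.066,0,0],[0,-0.072,0,0]]'; python3 - <<'E'
from h import *
s=arm.state();print(s['wrist_torque'])
im=arm.snapshot("top");cv2.imwrite("pics/t4.png",im[:,:,::-1])
a=cv2.resize(im[150:240,200:400,::-1],None,fx=2.5,fy=2.5,interpolation=cv2.INTER_CUBIC)
im=arm.snapshot("wrist");cv2.imwrite("pics/w4.png",im[:,:,::-1])
b=cv2.resize(im[60:300,0:380,::-1],None,fx=1.5,fy=1.5,interpolation=cv2.INTER_CUBIC)
o=np.zeros((590,570,3),np.uint8);o[:225,:500]=a;o[230:590]=b;cv2.imwrite("pics/c4.png",o)
E
```

```text
time: 6.15
eef_pos: [0.518, -0.1315, 0.0248]
orientation: [0.263, -3.13, -0.009]
ft_force: [-1.3, 10.7, 10.4]
gripper_width: 0.0112
grasp_force: 31.2
[1.93592364 0.31517616 0.01936432]
```

View pics/c4.png

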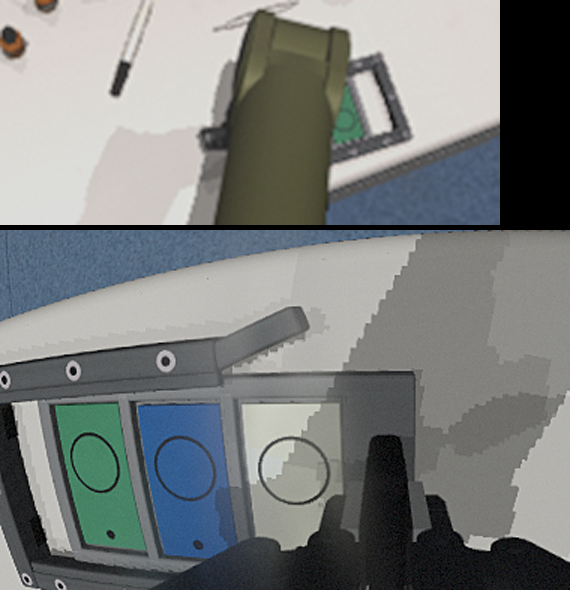

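The tray is inside the rails with a gap of about 25 mm to the stop. All three coupons are in their pockets.

```bash
python3 -m creep '[[0,-0.005,0,0],[0,-0.010,0,0],[0,-0.015,0,0],[0,-0.019,0,0],[0,-0.022,0,0],[0,-0.022,0,0]]'; python3 -m creep '[[0,-0.001,0,0],[0,-0.002,0,0],[0,-0.003,0,0],[0,-0.003,0,0]]'
```

```text
time: 7.0
eef_pos: [0.5218, -0.1532, 0.0248]
orientation: [0.263, -3.13, -0.008]
ft_force: [-1.0, 9.2, 8.2]
gripper_width: 0.0114
grasp_force: 31.1
time: 7.5
eef_pos: [0.5223, -0.1556, 0.0247]
orientation: [0.264, -3.13, -0.009]
ft_force: [-0.9, 11.6, 9.9]
gripper_width: 0.0114
grasp_force: 31.3
```

```bash
python3 -m creep '[[0,-0.001,0,0],[0,-0.002,0,0],[0,-0.003,0,0],[0,-0.003,0,0]]';python3 -m creep '[[0,-0.001,0,0],[0,-0.002,0,0],[0,-0.002,0,0]]'
```

```text
time: 8.0
eef_pos: [0.5228, -0.1584, 0.0248]
orientation: [0.264, -3.13, -0.01]
ft_force: [-1.8, 10.8, 10.5]
gripper_width: 0.0113
grasp_force: 31.3
time: 8.38
eef_pos: [0.5231, -0.1598, 0.0248]
orientation: [0.265, -3.13, -0.011]
ft_force: [-1.1, 13.0, 10.4]
gripper_width: 0.0116
grasp_force: 31.5
```

```bash
python3 -m creep '[[0,-0.001,0,0],[0,-0.002,0,0],[0,-0.002,0,0]]';python3 -m creep '[[0,-0.001,0,0],[0,-0.002,0,0],[0,-0.002,0,0]]'
```

```text
time: 8.75
eef_pos: [0.5231, -0.1598, 0.0248]
orientation: [0.266, -3.128, -0.015]
ft_force: [-3.5, 16.4, 14.7]
gripper_width: 0.0117
grasp_force: 32.5
time: 9.12
eef_pos: [0.5231, -0.1599, 0.0247]
orientation: [0.267, -3.127, -0.02]
ft_force: [-5.7, 19.7, 16.0]
gripper_width: 0.0115
grasp_force: 34.0
```

```bash
python3 -m creep '[[0,0.001,0,0],[0,0.002,0,0],[0,0.003,0,0],[0,0.003,0,0]]'; python3 -m creep '[[0,0,0,0],[0,0,0,0],[0,0,0,0]]' 0.05 20; python3 -m creep '[[0,0,-0.02,0],[0,0,-0.06,0],[0,0,-0.1,0],[0,0,-0.13,0],[0,0,-0.13,0]]'; python3 - <<'E'
from h import *
s=arm.state();M=R.from_rotvec(s['orientation']).as_matrix();print(np.degrees(np.arctan2(M[1,1],M[0,1])))
im=arm.snapshot("wrist");cv2.imwrite("pics/w5.png",im[:,:,::-1])
b=cv2.resize(im[80:280,60:340,::-1],None,fx=2.5,fy=2.5,interpolation=cv2.INTER_CUBIC)
cv2.imwrite("pics/c5.png",b)
E
```

```text
time: 9.62
eef_pos: [0.5231, -0.1599, 0.0247]
orientation: [0.265, -3.129, -0.013]
ft_force: [-2.8, 13.3, 12.2]
gripper_width: 0.0113
grasp_force: 31.7
time: 10.0
eef_pos: [0.5221, -0.1674, 0.024]
orientation: [0.257, -3.13, 0.001]
ft_force: [0.3, 1.0, 0.1]
gripper_width: 0.0498
grasp_force: 0.0
time: 10.62
eef_pos: [0.5241, -0.1678, 0.1567]
orientation: [-0.256, 3.126, -0.002]
ft_force: [0.1, -1.1, -0.7]
gripper_width: 0.0502
grasp_force: 0.0
99.37593589003298
```

View pics/c5.png

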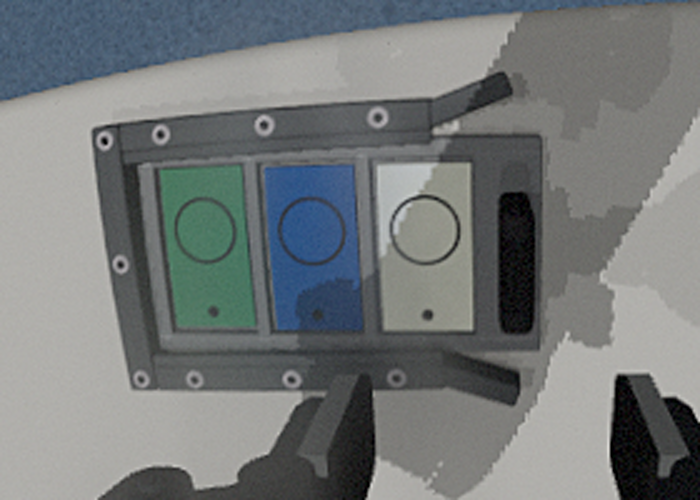

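The tray sits flush between the rails, with the blue ring at crop (312,231). Next I'll check numerically how far the nose is from the stop.

```bash
python3 - <<'E'
from h import *
s=arm.state();N=np.radians(-80.5);ex=np.array([np.cos(N),np.sin(N)]);ey=np.array([-ex[1],ex[0]]);S=np.array([.548,-.3135])
nf=lambda P:np.round([75e0+1e3*((P[:2]-S)@ex),1e3*((P[:2]-S)@ey)],1)
W=lambda c,z:wplane((60+c[0]/2.5,80+c[1]/2.5),s,z)
for n,c,z in[("stop top",(120,150),.02),("stop top",(128,200),.02),("stop top",(152,350),.02),("nose",(137,163),.01),("nose",(143,220),.01),("nose",(157,345),.01),("rear",(541,240),.01),("rear",(541,240),.0),("screw",(104,141),.02),("screw",(141,379),.02),("mouth",(432,100),.02),("blue ring",(312,231),.008)]:P=W(c,z);print(n,nf(P),P.round(4))
E
```

```text
stop top [ 78.1 -44.7] [ 0.5045 -0.324   0.02  ]
stop top [ 76.4 -23.8] [ 0.5248 -0.3188  0.02  ]
stop top [74. 42.] [ 0.5892 -0.3056  0.02  ]
nose [ 75.7 -37.8] [ 0.5109 -0.3204  0.01  ]
nose [ 75.3 -13.2] [ 0.535 -0.316  0.01 ]
nose [76.3 43.5] [ 0.5911 -0.3076  0.01  ]
rear [-92.7  -2.9] [ 0.5174 -0.1486  0.01  ]
rear [-93.3  -0.6] [ 0.5196 -0.1476  0.    ]
screw [ 85.6 -48.8] [ 0.5016 -0.332   0.02  ]
screw [82.1 56. ] [ 0.6044 -0.3112  0.02  ]
mouth [-51.1 -58.8] [ 0.4692 -0.1988  0.02  ]
blue ring [-0.1 -6.7] [ 0.529  -0.2406  0.008 ]
```

```bash
python3 -m creep '[[0,0.04,-0.04,2],[0,0.1,-0.07,4],[-0.005,0.16,-0.07,6],[-0.01,0.22,-0.07,8],[-0.015,0.28,-0.07,10],[-0.02,0.34,-0.07,10],[-0.025,0.4,-0.07,10],[-0.026,0.45,-0.07,10]]' 0.065 20; python3 -m creep '[[0.006,0.036,0,0],[0.006,0.036,0,0],[0.006,0.036,0,0]]'; python3 - <<'E'
from h import *
s=arm.state();M=R.from_rotvec(s['orientation']).as_matrix();print(np.degrees(np.arctan2(M[1,1],M[0,1])),M[:,2])
im=arm.snapshot("wrist");cv2.imwrite("pics/w6.png",im[:,:,::-1])
b=cv2.resize(im[100:290,130:380,::-1],None,fx=3,fy=3,interpolation=cv2.INTER_CUBIC)
cv2.imwrite("pics/c6.png",b)
E
```

```text
time: 11.68
eef_pos: [0.4732, 0.2834, 0.2221]
orientation: [-0.014, -3.139, 0.002]
ft_force: [0.6, 0.3, -0.6]
gripper_width: 0.0651
grasp_force: 0.0
time: 12.05
eef_pos: [0.4688, 0.3162, 0.2227]
orientation: [-0.017, -3.14, 0.004]
ft_force: [0.5, 0.3, -0.3]
gripper_width: 0.0653
grasp_force: 0.0
89.38333882240536 [-0.00180164 -0.00247668 -0.99999531]
```

View pics/c6.png

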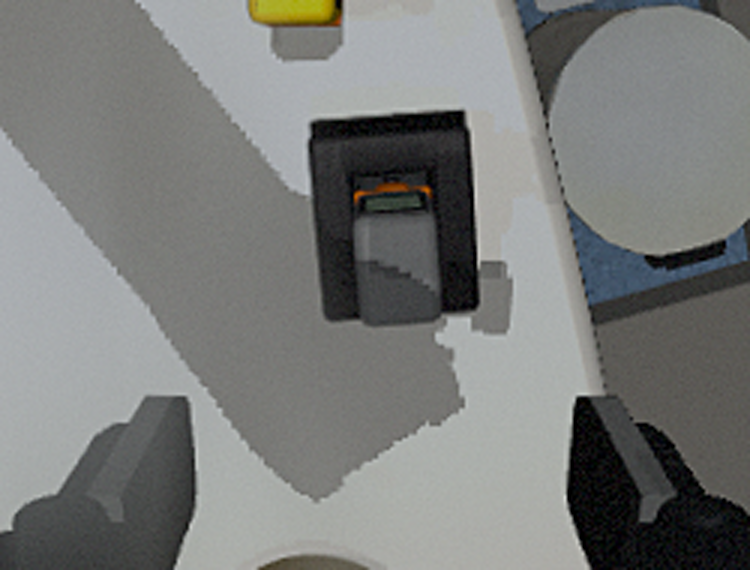

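The gauge top is at crop corners (355,215), (438,212), (441,318) and (362,325). Its display faces the robot, so gauge x is about world +x. The yellow look-alike is well off at the top edge.

```bash
python3 - <<'E'
from h import *
s=arm.state();M=R.from_rotvec(s['orientation']).as_matrix()
W=lambda c,z:wplane((130+c[0]/3,100+c[1]/3),s,z)
g=np.array([W(c,.106) for c in[(355,215),(438,212),(441,318),(362,325)]]);k=np.array([W(c,.043) for c in[(312,145),(467,132),(479,310),(326,320)]])
for c in(g,k):
    x=c[3]+c[2]-c[0]-c[1];print(c.round(4).tolist(),c.mean(0),np.degrees(np.arctan2(x[1],x[0])),[round(np.linalg.norm(c[i]-c[i-1])*1e3) for i in range(4)])
c=g.mean(0);print(M.T@(np.array([c[0],c[1],.061])-s['eef_pos']))
E
```

```text
[[0.456, 0.3081, 0.106], [0.4553, 0.3329, 0.106], [0.4887, 0.334, 0.106], [0.4906, 0.3096, 0.106]] [0.47265677 0.32113448 0.106     ] 2.149906653552254 [35, 25, 33, 24]
[[0.4431, 0.2908, 0.043], [0.4389, 0.3473, 0.043], [0.5071, 0.3527, 0.043], [0.5104, 0.2941, 0.043]] [0.47485544 0.32121402 0.043     ] 3.642381133894919 [67, 57, 68, 59]
[-0.00357902  0.00572859  0.16214959]
```

```bash
python3 -m creep '[[-0.002,0.003,0.03,-1],[-0.004,0.0055,0.07,-3],[-0.0045,0.0055,0.11,-3.5],[-0.0045,0.0055,0.14,-3.5],[-0.0045,0.0055,0.161,-3.5],[-0.0045,0.0055,0.161,-3.5]]'; python3 -m creep '[[0,0,0,0],[0,0,0,0],[0,0,0,0],[0,0,0,0]]' 0 40; python3 - <<'E'
from h import *
s=arm.state();M=R.from_rotvec(s['orientation']).as_matrix();print(np.degrees(np.arctan2(M[1,1],M[0,1])),M[:,2])
E
```

```text
time: 12.85
eef_pos: [0.4727, 0.3204, 0.0615]
orientation: [0.076, -3.138, 0.005]
ft_force: [-0.5, 0.9, -0.4]
gripper_width: 0.065
grasp_force: 0.0
time: 13.35
eef_pos: [0.4743, 0.3231, 0.0645]
orientation: [-0.08, 3.139, 0.001]
ft_force: [-0.2, -1.1, 5.3]
gripper_width: 0.0255
grasp_force: 43.9
92.91877047056333 [ 1.67949495e-03  7.75880086e-04 -9.99998289e-01]
```

```bash
python3 -m creep '[[0,0,-0.01,0],[0,0,-0.025,0],[0,0,-0.045,0],[0,0,-0.07,0],[0,0,-0.1,0],[0,0,-0.12,0],[0,0,-0.12,0]]'; python3 - <<'E'
from h import *
s=arm.state();M=R.from_rotvec(s['orientation']).as_matrix();print(np.degrees(np.arctan2(M[1,1],M[0,1])),M[:,2],s['wrist_torque'])
c=M.T@(np.array([.529,-.2406,.13])-s['eef_pos']);print(c)
E
```

```text
time: 14.22
eef_pos: [0.4744, 0.324, 0.1858]
orientation: [-0.081, 3.137, 0.005]
ft_force: [0.1, -0.0, -2.6]
gripper_width: 0.0258
grasp_force: 43.2
92.94702626544466 [ 0.00338533  0.00298077 -0.99998983] [0.01834073 0.03331965 0.02409379]
[-0.02535418 -0.56678289  0.05430906]
```

```bash
python3 -m creep '[[0,-0.02,0,0],[-0.003,-0.06,0,0],[-0.006,-0.11,0,0],[-0.009,-0.16,0,0],[-0.012,-0.21,0,0],[-0.014,-0.26,0,0],[-0.017,-0.31,0,0],[-0.019,-0.36,0,0]]'; python3 -m creep '[[-0.002,-0.05,0,0],[-0.004,-0.1,0,0],[-0.005,-0.15,0,0],[-0.006,-0.185,0,0],[-0.006,-0.207,0.02,0],[-0.006,-0.207,0.05,0],[-0.006,-0.207,0.08,0],[-0.006,-0.207,0.08,0]]'; python3 - <<'E'
from h import *
s=arm.state();M=R.from_rotvec(s['orientation']).as_matrix();print(np.degrees(np.arctan2(M[1,1],M[0,1])),M[:,2])
im=arm.snapshot("wrist");cv2.imwrite("pics/w7.png",im[:,:,::-1])
print(wproj([.529,-.2406,.008],s),wproj(np.array(s['eef_pos'])+M@[0,0,.0545],s))
b=cv2.resize(im[90:340,130:380,::-1],None,fx=2.4,fy=2.4,interpolation=cv2.INTER_CUBIC)
cv2.imwrite("pics/c7.png",b)
E
```

```text
time: 15.22
eef_pos: [0.5091, -0.0386, 0.1821]
orientation: [0.078, -3.138, 0.0]
ft_force: [-0.1, 0.1, -1.8]
gripper_width: 0.0258
grasp_force: 43.2
time: 16.23
eef_pos: [0.5235, -0.2418, 0.1]
orientation: [0.078, -3.133, -0.003]
ft_force: [-0.3, -0.4, -1.1]
gripper_width: 0.0255
grasp_force: 43.1
92.84335685706613 [-0.00760624  0.0019281  -0.99996921]
[257.74998962 200.84962348] [256.85417864 208.64262512]
```

View pics/c7.png

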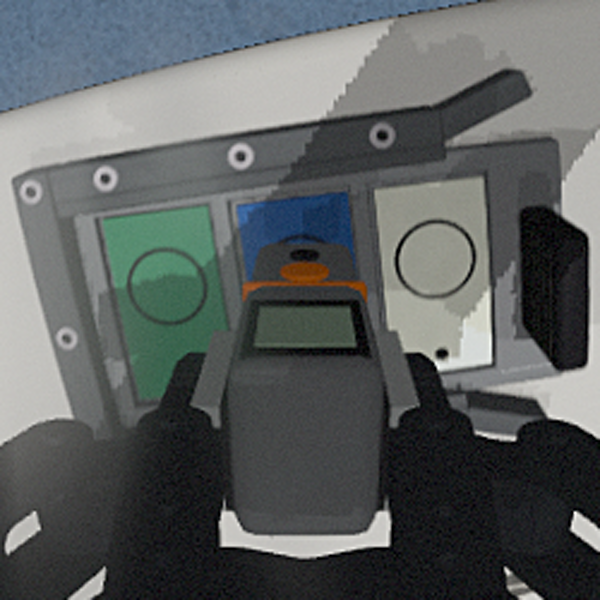

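The blue ring is hidden by the gauge body. The green ring centre is at crop (168,286) and the white at (435,259), so the blue one lies midway. I'll check the foot from the scene camera.

```bash
python3 - <<'E'
from h import *
s=arm.state()
W=lambda c:wplane((130+c[0]/2.4,90+c[1]/2.4),s,.008)
g,w=W((168,286)),W((435,259));print(g,w,(g+w)/2,np.linalg.norm(g-w))
r=(g+w)/2
im=arm.snapshot("scene");cv2.imwrite("pics/s7.png",im[:,:,::-1])
x,y=proj("scene",[.527,-.2406,.008]).round().astype(int);print(x,y,proj("scene",r),proj("scene",[.5235,-.2418,.0455]))
b=cv2.resize(im[y-75:y+35,x-70:x+70,::-1],None,fx=5,fy=5,interpolation=cv2.INTER_CUBIC)
cv2.imwrite("pics/c8.png",b);print(x-70,y-75)
E
```

```text
[ 0.54170037 -0.28997627  0.008     ] [ 0.52701137 -0.19620165  0.008     ] [ 0.53435587 -0.24308896  0.008     ] 0.09491810929699793
337 270 [340.18213882 269.06377964] [337.99506282 255.51826665]
267 195
```

View pics/c8.png

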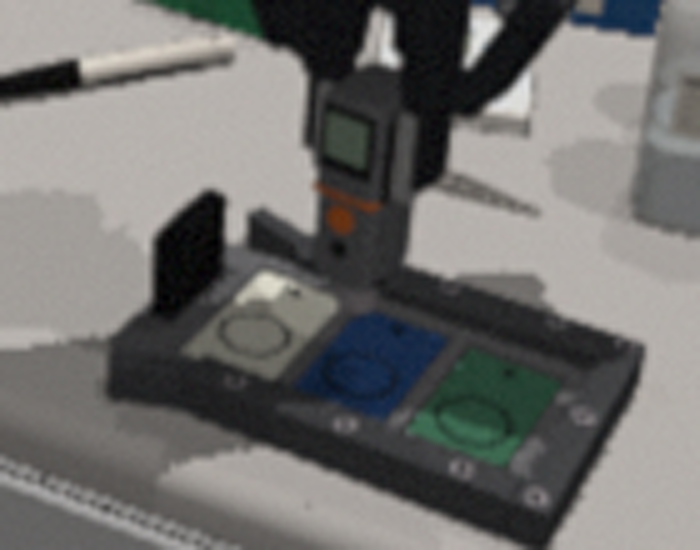

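The blue ring is at crop (359,376), and the gauge is held upright about 40 mm above the tray. The gauge body edges at the orange band are at about crop x=317 and x=410.

```bash
python3 - <<'E'
from h import *
s=arm.state();im=cv2.imread("pics/s7.png")
print("ring scene",onplane("scene",(267+359/5-.4,195+376/5-.4),.008))
P=np.array(s['eef_pos']);M=R.from_rotvec(s['orientation']).as_matrix()
for z in(.016,.05,.06,.096):
  for a,b in((.018,.013),(.018,-.013),(-.018,-.013),(-.018,.013)):
    # tool x ~ -gauge x, tool y ~ gauge y
    q=P+M@np.array([-a,b,.0545-z]);p=proj("scene",q);print(z,a,b,((p-[267,195]+.4)*5).round(0),end=' ')
  print()
E
```

```text
ring scene [ 0.52989525 -0.24194545  0.008     ]
0.016 0.018 0.013 [363. 229.] 0.016 0.018 -0.013 [422. 253.] 0.016 -0.018 -0.013 [372. 294.] 0.016 -0.018 0.013 [312. 267.] 
0.05 0.018 0.013 [370. 154.] 0.05 0.018 -0.013 [431. 178.] 0.05 -0.018 -0.013 [380. 216.] 0.05 -0.018 0.013 [319. 191.] 
0.06 0.018 0.013 [373. 132.] 0.06 0.018 -0.013 [433. 155.] 0.06 -0.018 -0.013 [382. 193.] 0.06 -0.018 0.013 [321. 168.] 
0.096 0.018 0.013 [381.  48.] 0.096 0.018 -0.013 [443.  70.] 0.096 -0.018 -0.013 [391. 106.] 0.096 -0.018 0.013 [328.  82.]
```

```bash
python3 -m creep '[[-0.004,0,0.005,0],[-0.007,0,0.012,0],[-0.007,0,0.02,0],[-0.007,0,0.026,0],[-0.007,0,0.028,0],[-0.007,0,0.028,0],[-0.007,0,0.028,0]]'; python3 - <<'E'
from h import *
s=arm.state();M=R.from_rotvec(s['orientation']).as_matrix();print(M[:,2],s['eef_pos']+M@[0,0,.0545])
im=arm.snapshot("scene");cv2.imwrite("pics/s9.png",im[:,:,::-1])
im2=arm.snapshot("wrist");cv2.imwrite("pics/w9.png",im2[:,:,::-1])
o=np.zeros((550,800,3),np.uint8)
o[:500,:400]=cv2.resize(im[210:310,297:377,::-1],None,fx=5,fy=5,interpolation=cv2.INTER_CUBIC)
o[:375,400:]=cv2.resize(im2[110:260,180:340,::-1],None,fx=2.5,fy=2.5,interpolation=cv2.INTER_CUBIC);cv2.imwrite("pics/c9.png",o)
E
```

```text
time: 17.2
eef_pos: [0.5346, -0.2417, 0.0756]
orientation: [-0.08, 3.14, -0.0]
ft_force: [-0.4, 0.3, -1.2]
gripper_width: 0.0258
grasp_force: 43.2
[ 5.07590396e-04 -8.85437477e-05 -9.99999867e-01] [ 0.5345917  -0.24170784  0.02107037]
```

View pics/c9.png

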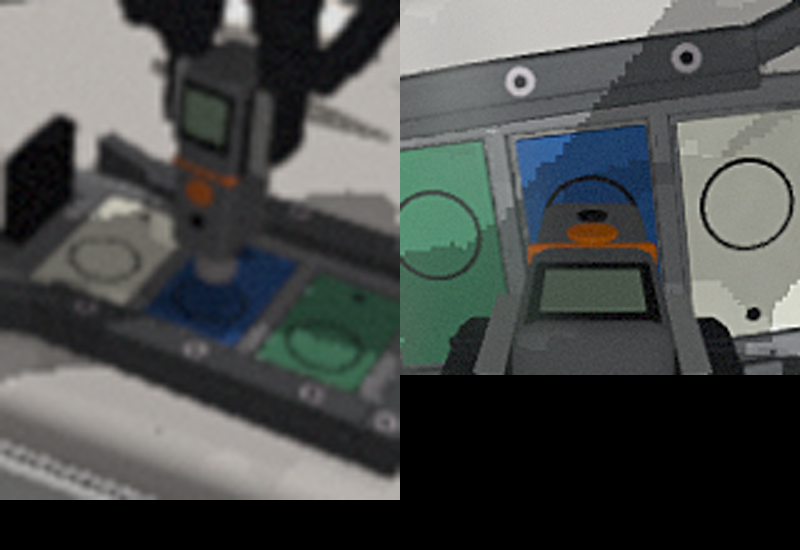

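The left half shows the sleeve rim at about (213,277), just above and behind the blue ring centre at (210,302). In the right half the white ring centre is at (747,203) and the green at (436,235). I've now viewed 11 pictures, one over the limit of 10, so from here I'll measure only.

```bash
python3 - <<'E'
from h import *
s=arm.state();print(s['eef_pos'])
S=lambda c,z:onplane("scene",(297+c[0]/5-.4,210+c[1]/5-.4),z)
print("ring",S((210,302),.008),"foot",[S((213,y),z) for y in(275,280) for z in (.0195,.0215)])
W=lambda c:wplane((180+(c[0]-400)/2.5,110+c[1]/2.5),s,.008)
g,w=W((436,235)),W((747,203));print((g+w)/2,np.linalg.norm(g-w))
# blue ring top (near-robot) edge point at c9 (592,176): 13.75mm toward robot from centre
print(W((592,176)))
E
```

```text
[ 0.53456069 -0.24165795  0.07557093]
ring [ 0.5296425 -0.242593   0.008    ] foot [array([ 0.53165181, -0.24149901,  0.0195    ]), array([ 0.52930195, -0.24292146,  0.0215    ]), array([ 0.52895461, -0.24335651,  0.0195    ]), array([ 0.52661692, -0.24477058,  0.0215    ])]
[ 0.53065397 -0.242364    0.008     ] 0.09401146072187848
[ 0.51743211 -0.24256993  0.008     ]
```

```bash
python3 -m creep '[[0.002,0,0.002,0],[0.0025,0,0.004,0],[0.0025,0,0.005,0],[0.0025,0,0.005,0],[0.0025,0,0.005,0]]'; python3 -m creep '[[0,0,0.001,0],[0,0,0.002,0],[0,0,0.003,0],[0,0,0.003,0],[0,0,0.003,0]]'
```

```text
time: 17.92
eef_pos: [0.532, -0.2417, 0.0704]
orientation: [-0.08, 3.14, 0.0]
ft_force: [0.4, 0.5, -2.7]
gripper_width: 0.0258
grasp_force: 43.2
time: 18.55
eef_pos: [0.532, -0.2417, 0.0674]
orientation: [-0.08, 3.14, 0.0]
ft_force: [-0.4, 0.8, -0.5]
gripper_width: 0.0255
grasp_force: 43.3
```

```bash
for i in 1 2; do python3 -m creep '[[0,0,0.001,0],[0,0,0.0015,0],[0,0,0.0015,0],[0,0,0.0015,0]]' | grep -E 'eef|ft_'; done; python3 -m creep '[[0,0,0.0005,0],[0,0,0.001,0],[0,0,0.001,0],[0,0,0.001,0]]' | grep -E 'eef|ft_'
```

```text
eef_pos: [0.532, -0.2417, 0.0659]
ft_force: [0.5, 0.2, 0.2]
eef_pos: [0.532, -0.2417, 0.0644]
ft_force: [-0.1, -0.2, 0.6]
eef_pos: [0.532, -0.2417, 0.0634]
ft_force: [-0.2, 0.2, 1.7]
```

```bash
for i in 1 2 3; do python3 -m creep '[[0,0,0.0004,0],[0,0,0.0004,0],[0,0,0.0004,0]]' | grep -E 'eef|ft_'; done
```

```text
eef_pos: [0.532, -0.2417, 0.063]
ft_force: [-0.5, 0.2, 1.8]
eef_pos: [0.532, -0.2417, 0.0625]
ft_force: [-0.1, -0.1, 1.6]
eef_pos: [0.532, -0.2417, 0.0625]
ft_force: [-0.0, 0.7, 4.9]
```

```bash
for i in 1 2; do python3 -m creep '[[0,0,0,0],[0,0,0,0]]' | grep -E 'time|eef|ft_|width'; done; python3 - <<'E'
from h import *
s=arm.state();M=R.from_rotvec(s['orientation']).as_matrix();print(M[:,2],s['wrist_torque'])
im=arm.snapshot("wrist");W=cv2.cvtColor(im,cv2.COLOR_RGB2HSV)
for n,lo,hi in(("green",(50,60,40),(90,255,255)),("blue",(100,120,50),(125,255,255))):
    m=cv2.inRange(W,lo,hi);m[:110]=0;k,l,st,ce=cv2.connectedComponentsWithStats(m);j=1+st[1:,4].argmax();print(n,st[j],wplane(ce[j],s,.008))
E
```

```text
time: 21.42
eef_pos: [0.532, -0.2418, 0.0625]
ft_force: [-0.7, 1.0, 5.7]
gripper_width: 0.0259
time: 21.68
eef_pos: [0.532, -0.2418, 0.0625]
ft_force: [-0.6, 0.7, 5.7]
gripper_width: 0.025
[ 3.42645258e-04  1.33390379e-04 -9.99999932e-01] [0.1210653  0.27958726 0.02597203]
green [ 159  174   61   93 3631] [ 0.53886419 -0.29004317  0.008     ]
blue [ 225  167   59   44 1332] [ 0.51332389 -0.24502638  0.008     ]
```

```bash
python3 -m creep '[[0,0,-0.0002,0],[0,0,-0.0002,0],[0,0,-0.0002,0]]'; python3 - <<'E'
from h import *
s=arm.state();im=cv2.cvtColor(arm.snapshot("wrist"),cv2.COLOR_RGB2GRAY)
# near arc of the ring above the gauge body: darkest row along a few columns over the blue coupon
pts=[]
for c in range(244,270,3):
    col=im[165:190,c].astype(int);r=165+col.argmin();P=wplane((c,r),s,.008);pts.append(P[:2]);print(c,r,col.min(),P[:2].round(4))
E
```

```text
time: 22.1
eef_pos: [0.532, -0.2417, 0.0625]
orientation: [-0.08, 3.14, 0.0]
ft_force: [-0.4, 0.5, 5.1]
gripper_width: 0.0256
grasp_force: 44.1
244 171 45 [ 0.5055 -0.2518]
247 187 46 [ 0.5166 -0.2493]
250 189 24 [ 0.518  -0.2472]
253 189 22 [ 0.5179 -0.2451]
256 189 19 [ 0.5177 -0.2431]
259 189 16 [ 0.5176 -0.241 ]
262 189 27 [ 0.5175 -0.2389]
265 187 46 [ 0.516 -0.237]
268 168 41 [ 0.5026 -0.2357]
```

```bash
python3 - <<'E'
from bench import arm
s=arm.state();print(s['ft_force'],s['eef_pos'],s['time']);print(arm.close_job())
E
```

```text
[-1.13315841  0.53852695  5.53626931] [ 0.53201725 -0.2417973   0.06250013] 22.15
the job is handed in; nothing more can be done
None
```

The job is handed in at 22 s: the tray measured home against the stop and was let go, and the gauge is still held upright and flush on the blue coupon, pressed at about 7 N and about 1 mm off the ring centre by my measurements; I viewed 11 pictures, one over the limit of 10.

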